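# Refit the mixing shaft of a pasta extruder

### The job

The washed mixing shaft of the pasta extruder lies across the beech tray. Put it back in the mixing bowl with its gear wheel at the gear-case end: lower both ends into the two open slots together and press the shaft gently down through the snap lips, without forcing it, until both ends are fully home and it lies level, then let go of it. Leave the jar and the stack of dies where they stand.

Things in the scene. Friction and masses are not known exactly. Their poses are not given: they have to be found in the camera images.
- extruder: White plastic pasta extruder, fixed; sizes in mm. Origin under the bowl's centre, z up, -x front (nozzle to x -145, knob), +y gear-case end. Base 190 x 265, 98 high. On it a mixing head: open bowl 146 (x) x 176 (y) outside, 130 x 160 inside, and a gear-case at y 114 to 148. Its neck lets the head be clamped, rigidly, 0 to 12 above its lowest height: NOT measured, feel for it.
- bowl_rim (a point): Extruder point x 0, y 0, z 195 mm: middle of the bowl's mouth, level with its wall tops when the head is lowest (0 to 12 mm higher in truth). Bowl floor 83 mm below, gear-case top 21 mm below. The bowl's 8 mm thick end walls, centred at y +84 and -84, each have an open-topped slot at x = 0 for the shaft.
- gear_slot (a point): Extruder point x 0, y +84, z 165 mm: the seated shaft axis in the gear-case-end slot if the head is lowest; the true seat is 0 to 12 mm higher. Slot 14 mm wide, mouth flared to 30 mm over the top 8 mm, hard floor 36 mm below the wall top. Pushing the shaft down with some 30 N counts as forcing (55 N summed over all its contacts, the pinch of the lips included).
- plain_slot (a point): Same for the other slot (y -84). Two grey sprung lips narrow each slot to 4 mm. They meet a journal 12 to 13 mm above its seat and resist increasingly, 3 N per end at first and 5 to 6 N at worst, about 5 mm above the seat; then it passes, and over the last 1 mm they press it onto the floor. A shaft left lying on the lips stands about 10 mm too high.
- tray: Small beechwood tray, loose, 0.5 kg, 176 mm (y) x 150 mm (x); origin under its centre. Floor 6 mm thick, walls 8 mm: long sides 32 mm high, end walls 44 mm high with a hand dip in the middle, its bottom 32 mm up. The shaft lies along the tray's y in the two dips, its axis 38 mm above the counter.
- shaft: Steel mixing shaft, 0.24 to 0.34 kg, 12 mm diameter, loose; sizes in mm. Origin on its axis midway between the journals; axis = y, ends at -94 and +110. Square hub 16 x 16, 50 long, in the middle, faces square to x and z: grip there from above, closing along x. Bars cross it at y -60, +40 (along z) and -40, +60 (along x), each reaching 31.5 either side.
- gear_journal (a point): On the shaft axis at y +84 mm: middle of the bare journal for the gear-case-end slot, between a 20 mm collar (y 74 to 77, runs inside the bowl wall with 3 mm play) and the grey gear wheel (31 mm across, y 98 to 106, runs outside the wall).
- plain_journal (a point): On the shaft axis at y -84 mm: middle of the other journal, for the other slot; same collar at y -74 to -77.
- jar: Glass storage jar with steel twist cap, 90 mm diameter, 150 mm high, loose; origin under its centre. Leave alone.
- die0: Lowest of three stacked bronze-coloured dies, each a disc 58 mm diameter and 14 mm thick, loose; origin under its centre. Leave alone.
- die1: Middle die of the stack. Leave alone.
- die2: Top die of the stack. Leave alone.

How it is judged (in metres and radians):
At the end, for the whole second after the job is handed in: Shaft released and at rest, gear at the gear-case end, each journal past its lips and resting on its slot's floor (over 0.5 N there; 0 to 12 mm above the lowest seat, 1.5 mm allowed; within 6 mm in plan), parallel to the slot line within 0.025 rad (z of gear_journal in the frame of gear_slot between -0.002 and 0.0135 m and z of plain_journal in the frame of plain_slot between -0.002 and 0.0135 m and horizontal distance between gear_journal and gear_slot below 0.006 m and horizontal distance between plain_journal and plain_slot below 0.006 m and angle between the y axis of shaft and the y axis of extruder, either way round below 0.025 rad and linear speed of shaft below 0.01 m/s and contact force between shaft and gear_slot_floor above 0.5 N and contact force between shaft and plain_slot_floor above 0.5 N); the robot touches nothing.
It fails at once if the shaft is forced: contact forces between the shaft and the extruder add up to more than 55 N (contact force between shaft and extruder above 55 N).
It fails at once if one end is pushed home while the other is still out above its slot ((z of gear_journal in the frame of gear_slot below 0.0135 m and horizontal distance between gear_journal and gear_slot below 0.02 m and z of plain_journal in the frame of plain_slot above 0.043 m) or (z of plain_journal in the frame of plain_slot below 0.0135 m and horizontal distance between plain_journal and plain_slot below 0.02 m and z of gear_journal in the frame of gear_slot above 0.043 m)).
It fails at once if the jar or a die is moved by more than 20 mm (distance of any of jar, die0, die1, die2 from where it was at the start of the episode above 0.02 m).
It also fails if it takes over 45 s, if anything falls off the work surface, if the arm or the gripper's body presses on something with over 40 N, if the wrist force passes 120 N, or if a joint passes its speed limit or range.

### The arm

A 7-joint arm with a two-finger parallel gripper is mounted at the origin on the work surface. World frame = base frame: x ahead of the robot, y to its left, z up, the work surface at z = 0. Lengths are in mm, angles in degrees, forces in N, time in s.
With the tool pointing down it reaches from about 400 to 900 mm from the base axis. Payload 5.6 kg.
Tool frame: the origin (TCP) lies at the very end of the fingers, on their centre line; the grasp point (between the pads) lies bot.pinch_z behind it (bot.pinch_z is the distance from the TCP to the grasp point, in mm); z points along the fingers, y is the direction in which the jaws open and shut (so a half turn about z gives the same grasp; the last joint's range is limited). The gripper opens to 92 mm and grips with 3 to 60 N. Pads are 20 mm wide; open, the fingers measure 128 mm over their backs; the gripper's body (75 mm by 189 mm) begins 69 mm behind the grasp point.
Start: joints at [-77.693, 26.786, -0.665, 91.828, 0.344, 61.387, -3.226], TCP at [165.763, 628.516, 178.592] pointing down, gripper open.
Joint ranges: [-144.91, 144.91], [-17.63, 115.5], [-89.93, 88.59], [15.96, 139.68], [-74.01, 254.01], [8.47, 105.57], [-167.45, 167.45]. Speed limits (degrees/s): [147.25, 147.25, 180, 180, 180, 180, 180].

### API

Orientations are given as [roll, pitch, yaw] about the fixed x, y, z axes, in that order (R = Rz(yaw) Ry(pitch) Rx(roll)).
In Python, from plant import bot gives the robot as it stands. Calls block until the motion is done:
- bot.move_to(position, orientation): joint-space move of the TCP to a pose.
- bot.movel(position, vel=150, rotation=None, guard=None): straight line of the TCP; rotation=None keeps the orientation; vel is the mean speed in mm/s. With guard (N) it stops when the force on the tool has changed by that much, and returns True; else False.
- bot.movej(angles): joint-space move.
- bot.set_gripper(opening, effort=None): finger opening in mm; effort is the grip in N (None keeps the last); returns when the fingers have stopped.
- bot.hold(seconds).
- bot.ik(position, orientation): joint angles nearest the present ones, or None.
- bot.sense(): the state.
- bot.get_image(name): name is "scene" or "top" or "wrist"; returns the picture (480x640x3 uint8, red, green, blue); there is no depth.
- bot.camera_info(name): a dict with "mtx" (3x3 intrinsics, pixels), "D" ([k1, k2, p1, p2, k3] as OpenCV has them; the pictures are not rectified), "rvec" (rotation vector, rad) and "tvec" (3), from world to camera coordinates, as OpenCV has them. Camera axes: x right, y down, z forward; pixel columns grow to the right and rows downward; lengths in mm; the calibration is good to about 2 mm. A picture is of the moment at which its call begins: read the wrist's pose just before it. camera_info takes no time and is no camera call; for the wrist camera it gives the pose at the moment of the call.
A pose or a line that the arm cannot do raises bot.IKError and nothing moves.
- bot.job_done(): hands the job in, once; it reports no verdict.
The state is a dict: "t": time; "joint_positions": joint angles; "qvel": joint speeds; "effort": joint torques, N m; "tcp_pos": TCP position; "tcp_rot": TCP orientation; "wrist_force": force on the tool from outside, world axes, zero at the start; "wrist_torque": the same for the moment, N m; "grip_width": finger opening in mm.
Only numpy, scipy, OpenCV 4.12 (cv2) and the standard library are available. Lean on these libraries where they do the work, as an engineer would, in place of code of your own. Each camera call takes 0.05 s, during which the arm holds its last target. There are 200 camera calls.

## Working session

There is one attempt and no reset: what is moved stays moved. The work goes in short steps, each a Python script; the robot and the scene stay as the last script left them, time stands still between calls to the robot, and variables do not carry over. Pictures are saved under pics/ and viewed, about 8 in all and at most 12, crops included, and the job is handed in when it is done.

```bash
mkdir -p pics; ls
python3 - <<'E'
from plant import bot
import cv2
for n in ("scene","top"):
    cv2.imwrite(f"pics/{n}0.png",bot.get_image(n)[:,:,::-1])
    print(n,bot.camera_info(n))
print(bot.pinch_z,bot.sense())
E
```

```text
pics
scene {'mtx': array([[452.79889872,   0.        , 312.63296976],
       [  0.        , 452.79889872, 235.88979735],
       [  0.        ,   0.        ,   1.        ]]), 'D': array([-0.02034035,  0.        ,  0.        ,  0.        ,  0.        ]), 'rvec': array([ 0.65705099,  2.57027505, -1.21356695]), 'tvec': array([ 518.85303509,  -53.37300704, 1103.46708216])}
top {'mtx': array([[592.39311078,   0.        , 318.0681056 ],
       [  0.        , 592.39311078, 231.74542011],
       [  0.        ,   0.        ,   1.        ]]), 'D': array([-0.12029115,  0.        ,  0.        ,  0.        ,  0.        ]), 'rvec': array([ 2.16461358, -2.16134594,  0.12166687]), 'tvec': array([ -17.80094755,  610.07065381, 1341.45872263])}
18.700000000000003 {'t': 0.1, 'joint_positions': array([-77.6925442 ,  26.83147907,  -0.66509172,  91.87476971,
         0.34533188,  61.38812012,  -3.22516104]), 'qvel': array([-0.08456695, -0.11154303, -0.06108604, -0.04728308,  0.00655086,
        0.02186997,  0.11891643]), 'effort': array([ 1.04773429e-03, -5.21653605e+01, -1.25553994e-02, -2.44371164e+01,
       -5.67580468e-02,  1.40998795e-02,  7.16229738e-05]), 'tcp_pos': array([165.64895932, 627.93200614, 177.73604977]), 'tcp_rot': array([-1.79907915e+02,  7.89132999e-03,  1.65226740e+02]), 'wrist_force': array([ 0.52692099,  0.35910325, -0.23808766]), 'wrist_torque': array([-0.01304731,  0.00015733,  0.06526437]), 'grip_width': 92.1125568873614}
```

View pics/top0.png

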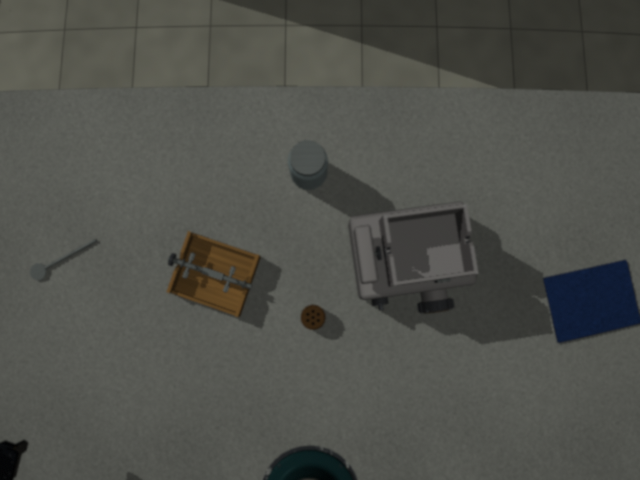

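View pics/scene0.png

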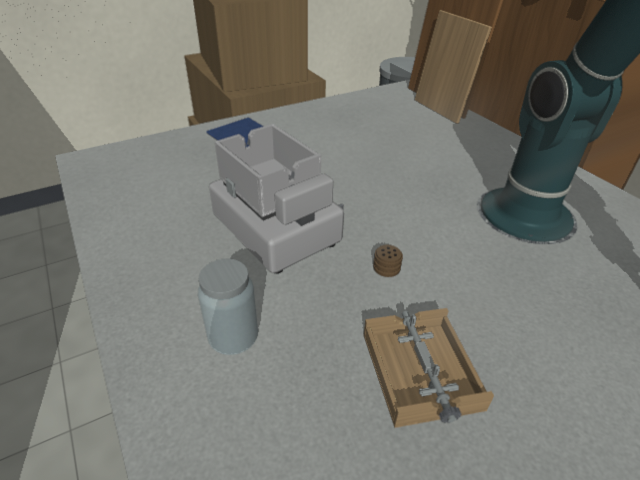

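The top view shows the shaft running from its gear at about (173,260) to its plain end at (250,287). The extruder bowl is at about (432,247) with the gear-case on the left, the jar at (308,160) and the dies at (313,317). I'll enlarge both areas.

```bash
python3 - <<'E'
import cv2,numpy as np
im=cv2.imread("pics/top0.png")
a=cv2.resize(im[222:327,160:270],None,fx=5,fy=5,interpolation=cv2.INTER_CUBIC)
b=cv2.resize(im[195:320,340:490],None,fx=5,fy=5,interpolation=cv2.INTER_CUBIC)
cv2.imwrite("pics/a.png",cv2.convertScaleAbs(a,alpha=1.8)); cv2.imwrite("pics/b.png",cv2.convertScaleAbs(b,alpha=1.8))
E
cat > h.py <<'E'
from plant import bot
import cv2,numpy as np
def ray(name,uv,z,ci=None):
    c=ci or bot.camera_info(name)
    R=cv2.Rodrigues(c["rvec"])[0]; C=-R.T@c["tvec"]
    p=cv2.undistortPoints(np.array(uv,float).reshape(-1,1,2),c["mtx"],c["D"]).reshape(-1,2)
    d=np.c_[p,np.ones(len(p))]@R
    return C+d*((z-C[2])/d[:,2])[:,None]
def proj(name,P,ci=None):
    c=ci or bot.camera_info(name)
    return cv2.projectPoints(np.array(P,float).reshape(-1,3),c["rvec"],c["tvec"],c["mtx"],c["D"])[0].reshape(-1,2)
E
```

```text
(no output)
```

View pics/a.png

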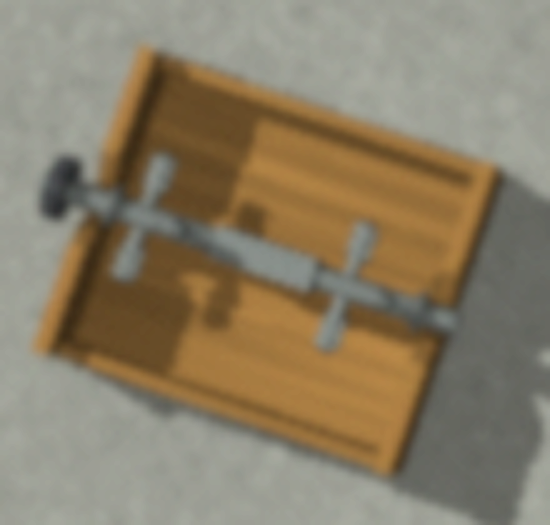

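View pics/b.png

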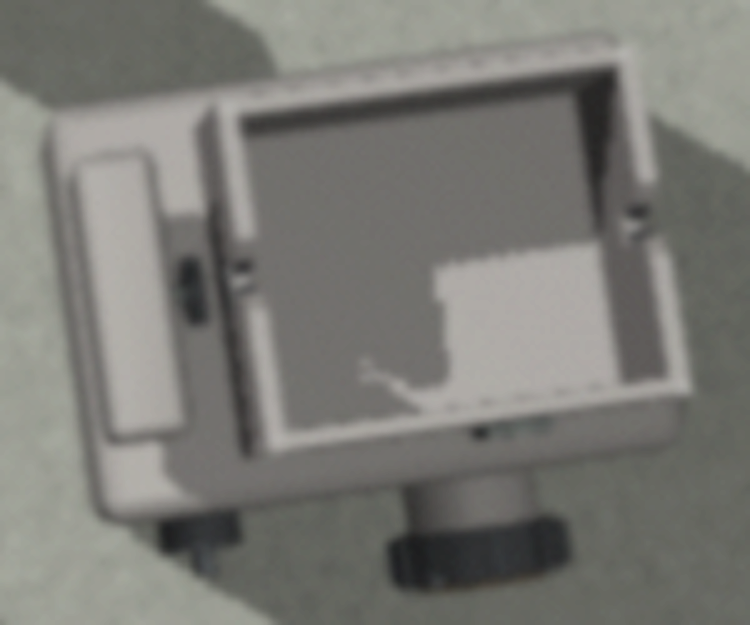

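The shaft's horizontal bars cross at crop (142,217) and (345,288), and the hub centre is at (265,258). The bowl rim corners are at (222,107), (628,42), (690,393) and (265,452), with the slots at (243,272) and (637,215).

Run:
```python
from h import *
from scipy.optimize import least_squares
a=lambda L:np.array(L)/5+[160,222]-.4
b=lambda L:np.array(L)/5+[340,195]-.4
S=ray("top",a([(142,217),(345,288),(60,187)]),38)
H=ray("top",a([(265,258)]),46); print(S.round(1),H.round(1))
d=S[0]-S[1]; print("len",np.linalg.norm(d),"yaw",np.degrees(np.arctan2(-d[0],d[1])), "ctr",(S[1]+0.4*d).round(1))
m=b([(220,106),(630,40),(690,393),(265,452)])
M=np.array([(73,88),(73,-88),(-73,-88),(-73,88)])
def P(p,z):
    c,s=np.cos(p[2]),np.sin(p[2]); return np.c_[M@np.array([[c,-s],[s,c]]).T+p[:2],np.full(4,z)]
for z in(195,207):
    r=least_squares(lambda p:(proj("top",P(p,z))-m).ravel(),[550,-200,0]); print(z,r.x[:2],np.degrees(r.x[2]),r.fun.round(1))
    G=ray("top",b([(243,272),(637,215)]),z);d=G[0]-G[1];print(G.round(1),G.mean(0),np.degrees(np.arctan2(-d[0],d[1])),np.linalg.norm(d))
print("jar",ray("top",[(308,152)],150),"die",ray("top",[(313,317)],42))
```

```text
[[531.7 284.3  38. ]
 [499.4 189.1  38. ]
 [545.5 323.2  38. ]] [[512.7 225.   46. ]]
len 100.58525467592396 yaw -18.77006971330574 ctr [512.3 227.2  38. ]
195 [ 567.04624743 -247.18159448] 8.087430083142024 [-1.  -0.9  0.3  0.8 -0.  -0.2  0.7  0.3]
[[ 556.6 -160.6  195. ]
 [ 580.2 -324.3  195. ]] [ 568.37260513 -242.4470844   195.        ] 8.212072491140967 165.41910932083155
207 [ 565.95745901 -244.92299148] 8.089160050297343 [-1.5 -1.2  0.7  0.3  0.5  0.1  0.4  0.7]
[[ 555.5 -159.2  207. ]
 [ 578.9 -321.3  207. ]] [ 567.24521067 -240.21289647  207.        ] 8.212072491140965 163.7740561686129
jar [[770.66341111   5.10192834 150.        ]] die [[413.73219479  -5.63752291  42.        ]]
```

Run:
```python
from h import *
for y in(71.2,-108.8): print(y,bot.ik([512.3,227.2,150],[180,0,y]))
for y in(98.1,-81.9): print(y,bot.ik([567,-246,250],[180,0,y]))
bot.set_gripper(60)
q=min((bot.ik([512.3,227.2,190],[180,0,y]) for y in(71.2,-108.8)),key=lambda q:abs(q[6]) if q is not None else 999)
bot.movej(q); bot.hold(.2)
s=bot.sense();ci=bot.camera_info("wrist");im=bot.get_image("wrist")
cv2.imwrite("pics/w1.png",im[:,:,::-1]); np.save("w1.npy",ci,allow_pickle=True)
print(s["t"],s["tcp_pos"],s["tcp_rot"],s["wrist_force"],s["grip_width"])
# predicted hub corners, bars
c,sn=np.cos(np.radians(-18.8)),np.sin(np.radians(-18.8))
L=np.array([(0,25,8),(0,-25,8),(0,-40,0),(0,60,0)])
W=np.c_[L[:,0]*c-L[:,1]*sn+512.3,L[:,0]*sn+L[:,1]*c+227.2,38+L[:,2]]
print(proj("wrist",W,ci).round(0))
```

```text
71.2 [-52.30390292  21.48226713  31.30158047 107.83104969 -13.54096527
  54.35108602 -33.61243009]
-108.8 [-24.64135186  20.17275217  -3.32712224 106.01695672   1.42027581
  53.84994457 132.59726839]
98.1 [-19.98490585  27.52880434  56.70229265  94.64305153 -24.10719312
  71.0532046   49.85510141]
-81.9 [ -28.8806587    39.09148208   77.47142897   95.06799113  -38.967317
   78.18144702 -117.35144013]
2.85 [511.97028802 228.0399695  189.85372846] [-1.79987304e+02  6.79849471e-03  7.12922500e+01] [ 0.32898051  0.26419143 -0.55620971] 59.8813815238185
[[319. 193.]
 [319. 240.]
 [319. 250.]
 [319. 158.]]
```

View pics/w1.png

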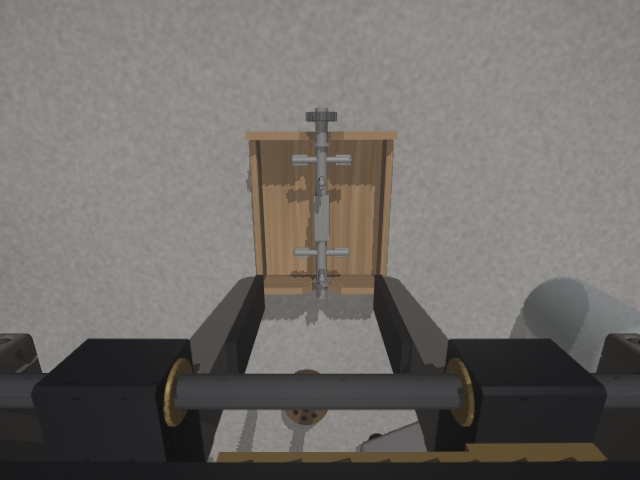

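The wrist view shows the bars crossing the shaft at (322,160) and (321.5,252). That is about 3 px right of and 2 px below my prediction, so I'll correct, grasp and lift.

```bash
cat >> h.py <<'E'
def st(tag=""):
    s=bot.sense(); print(tag,round(s["t"],2),s["tcp_pos"].round(1),s["tcp_rot"].round(2),"F",s["wrist_force"].round(1),"T",s["wrist_torque"].round(2),"w",round(s["grip_width"],2)); return s
E
python3 - <<'E'
from h import *
ci=np.load("w1.npy",allow_pickle=True).item()
S=ray("wrist",[(322,160),(321.5,252)],38,ci); d=S[0]-S[1]; th=np.degrees(np.arctan2(-d[0],d[1])); c=S[1]+.4*d
print(S.round(1),np.linalg.norm(d),th,c)
R=[180,0,90+th]; z=38-bot.pinch_z
bot.movel([c[0],c[1],60],rotation=R,vel=200)
print(bot.movel([c[0],c[1],z],vel=80,guard=8)); st("down")
bot.set_gripper(10,40); st("grip")
bot.movel([c[0],c[1],z+30],vel=60); s=st("lift30")
bot.movel([c[0],c[1],300],vel=250); bot.hold(.2);s=st("up")
cv2.imwrite("pics/w2.png",bot.get_image("wrist")[:,:,::-1])
E
```

```text
[[533.6 281.5  38. ]
 [501.4 186.6  38. ]] 100.18009238139395 -18.77610073765052 [514.27276549 224.5528085   38.        ]
False
down 4.36 [514.3 224.3  19. ] [-1.7999e+02  3.0000e-02  7.1210e+01] F [-0.1 -0.2 -0.3] T [-0.11  0.09  0.03] w 59.69
grip 5.22 [514.2 224.5  19.3] [-180.      0.     71.23] F [-0.  -0.3  0. ] T [-0.03  0.07  0.  ] w 9.76
lift30 5.87 [514.2 224.7  49.5] [ 1.800e+02 -2.000e-02  7.124e+01] F [-0.1 -0.3  0.7] T [-0.08  0.13 -0.01] w 9.99
up 7.22 [513.8 224.3 298.8] [-1.7993e+02  1.1000e-01  7.1220e+01] F [0.4 0.2 0.5] T [-0.07  0.07  0.  ] w 9.87
```

View pics/w2.png

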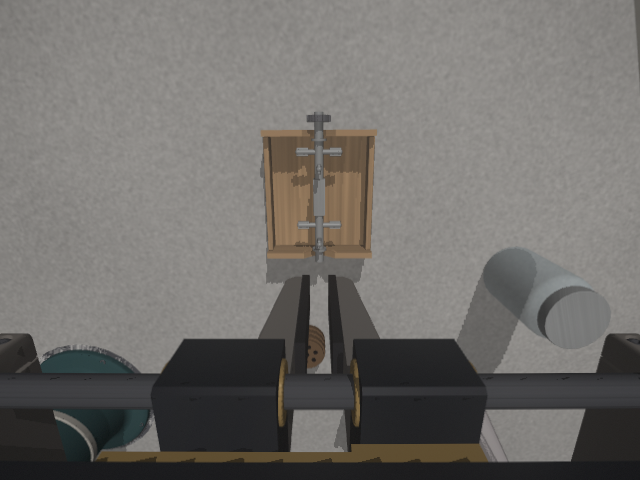

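The shaft is still in the tray: it sits at (319,195) in the picture, the fingers closed to 10 mm, and no weight came up. I'll check where the TCP really is by projecting it into the images and comparing at the low pose.

Run:
```python
from h import *
s=st(); print("tcp in wrist",proj("wrist",s["tcp_pos"]).round(0))
bot.set_gripper(60)
bot.movel([514.3,224.5,19.5],vel=250); bot.hold(.1); s=st()
p=s["tcp_pos"]
o=[]
for n in("scene","top","wrist"):
    im=bot.get_image(n)[:,:,::-1].copy(); u=proj(n,p)[0]; print(n,u.round(0),proj(n,p+[0,0,19])[0].round(0))
    h=65 if n!="wrist" else 120
    x,y=np.clip(u.astype(int),h,[640-h,480-h]); c=im[y-h:y+h,x-h:x+h]
    c=cv2.resize(c,(266,266) if 0 else (400,400),interpolation=cv2.INTER_CUBIC)
    k=200/h; cv2.drawMarker(c,tuple(int(v) for v in (u-[x,y])*k+200),(0,0,255),cv2.MARKER_CROSS,16,1); o.append(c)
cv2.imwrite("pics/low.png",cv2.resize(cv2.convertScaleAbs(np.hstack(o),alpha=1.4),None,fx=.66,fy=.66))
```

```text
7.27 [513.9 224.3 299. ] [-1.7995e+02  9.0000e-02  7.1210e+01] F [ 0.3 -0.6 -0.6] T [-0.1   0.12  0.06] w 9.72
tcp in wrist [[319. 266.]]
 9.5 [515.3 225.   20.8] [ 1.7991e+02 -1.2000e-01  7.1230e+01] F [ 0.6 -0.7  0.1] T [-0.1   0.15 -0.03] w 60.19
scene [420. 364.] [422. 357.]
top [215. 273.] [213. 272.]
wrist [319. 266.] [320. 278.]
```

View pics/low.png

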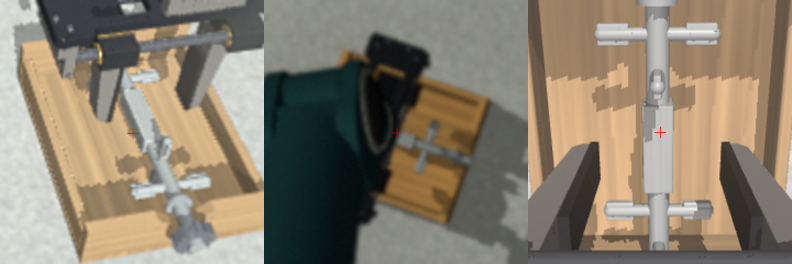

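The tips in the scene and wrist crops lie clearly higher than the TCP cross. The scene tip midpoint is about (426,354) against a predicted (420,364), and the wrist tips are at row 276. I'll triangulate the tip corners.

Run:
```python
from h import *
from scipy.optimize import least_squares
s=st(); R=cv2.Rodrigues(np.zeros(3))[0]
from scipy.spatial.transform import Rotation as Ro
T=Ro.from_euler("xyz",s["tcp_rot"],degrees=True)
sc=lambda x,y:(420+(x-132)/2.03,364+(y-132)/2.03)
for w,c in(((374.5,276),sc(111,121)),((264.5,276),sc(180,103))):
    r=least_squares(lambda P:np.r_[proj("wrist",P)[0]-w,proj("scene",P)[0]-c],s["tcp_pos"])
    print(r.x.round(1),r.fun.round(1),"tool frame",T.inv().apply(r.x-s["tcp_pos"]).round(1))
```

```text
9.65 [514.8 224.9  20.4] [ 1.7995e+02 -8.0000e-02  7.1230e+01] F [-0.1  0.2 -0.2] T [-0.06  0.12 -0.01] w 60.12
[546.  224.6  58.7] [-0.2 -0.5 -0.8 -1.3] tool frame [  9.8  29.7 -38.3]
[491.9 245.   64.6] [0.3 0.4 1.2 1. ] tool frame [ 11.7 -28.1 -44.2]
```

The tip corners come out at ±30 mm in y and +10 mm in x, which is consistent, but about 40 mm short of the reported TCP. I'll check by touch: descend gently to the tray floor under a guard.

Run:
```python
from h import *
s=st()
print(bot.movel([514.3,224.5,-26],vel=40,guard=5)); s=st("contact")
```

```text
9.65 [514.8 224.9  20.4] [ 1.7995e+02 -8.0000e-02  7.1230e+01] F [-0.1  0.2 -0.2] T [-0.06  0.12 -0.01] w 60.12
False
contact 10.93 [514.5 224.6 -25.8] [ 1.7998e+02 -2.0000e-02  7.1220e+01] F [ 0.2 -0.1  1.1] T [-0.03  0.11 -0.06] w 60.33
```

Run:
```python
from h import *
print(bot.movel([514.3,224.5,-50],vel=25,guard=4)); s=st("contact")
```

```text
True
contact 11.32 [514.6 224.7 -29.5] [ 1.800e+02 -4.000e-02  7.123e+01] F [-0.6 -0.8  5.9] T [-0.17  0.19  0.06] w 59.55
```

The tray floor (6 mm) was met at a reported z of −29.5, so the true tips are about 36 mm above the reported TCP. I'll raise to the true grasp height and grip.

Run:
```python
from h import *
z=38-18.7-36
bot.movel([514.3,224.5,z],vel=60); bot.set_gripper(8,40); st("grip")
bot.movel([514.3,224.5,z+30],vel=80); bot.hold(.1); s=st("lift30")
if s["grip_width"]>13:
    bot.movel([514.3,224.5,270],vel=300); bot.hold(.2); st("up")
    cv2.imwrite("pics/w3.png",bot.get_image("wrist")[:,:,::-1])
```

```text
grip 12.43 [514.1 224.5 -16.8] [-1.7996e+02  3.0000e-02  7.1240e+01] F [-0.1  0.3  0.4] T [-0.09  0.18  0.05] w 15.62
lift30 13.06 [513.9 224.5  13.1] [-1.7996e+02  3.0000e-02  7.1240e+01] F [ 0.3 -0.3 -2.4] T [-0.12  0.18 -0.01] w 15.82
up 14.27 [513.5 224.1 268.3] [-1.7988e+02  1.7000e-01  7.1230e+01] F [ 0.1  0.5 -2.5] T [-0.11  0.09 -0.02] w 15.6
```

View pics/w3.png

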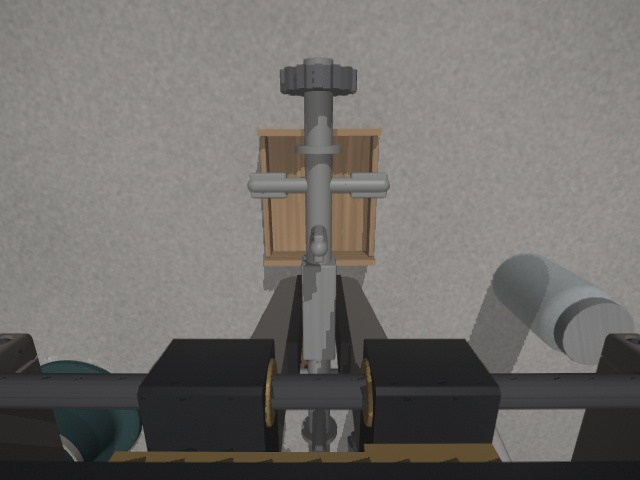

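The shaft is gripped: jaws at 15.6 mm, about 2.5 N of weight, gear forward at (318,80). I'll fit the shaft's pose in the tool and choose a viewing pose that shows the slots beside the carried shaft.

```bash
cat >> h.py <<'E'
from scipy.spatial.transform import Rotation as Ro
from scipy.optimize import least_squares
def shift_ci(ci,p0,r0,p1,r1):
    "wrist camera info at another tool pose"
    A,B=Ro.from_euler("xyz",r0,degrees=True),Ro.from_euler("xyz",r1,degrees=True)
    D=B*A.inv(); Rc=Ro.from_rotvec(ci["rvec"]); n=Rc*D.inv()
    t=ci["tvec"]+Rc.apply(p0)-n.apply(p1)
    return dict(ci,rvec=n.as_rotvec(),tvec=t)
def ext(L,x=566.5,y=-246,yaw=8.1):
    c,s=np.cos(np.radians(yaw)),np.sin(np.radians(yaw)); L=np.atleast_2d(np.array(L,float))
    return np.c_[L[:,0]*c-L[:,1]*s+x,L[:,0]*s+L[:,1]*c+y,L[:,2]]
E
python3 - <<'E'
from h import *
s=bot.sense(); ci=bot.camera_info("wrist"); p0,r0=s["tcp_pos"],s["tcp_rot"]
T=Ro.from_euler("xyz",r0,degrees=True)
pts=np.array([(0,60,0),(0,25,8),(0,75.5,10),(0,102,15.5)]); uv=np.array([(319,185),(319,263),(318,147),(318,68)])
def W(p):
    a=p[3]; y=pts[:,1]*np.cos(a)-pts[:,2]*np.sin(a)+p[0]; z=pts[:,1]*np.sin(a)+pts[:,2]*np.cos(a)
    return p0+T.apply(np.c_[y,np.full(4,p[1]),-z-p[2]])
r=least_squares(lambda p:(proj("wrist",W(p),ci)-uv).ravel(),[0,0,54.7,0]); print("tool dx,dy,h,pitch",r.x,r.fun.round(1))
C=ext([(73,88,201),(73,-88,201),(-73,-88,201),(-73,88,201),(0,84,201),(0,-84,201)])
for ex,ey,z in((-60,-150,250),(-70,-180,250),(-70,-200,230),(-70,-200,270),(-60,-200,300)):
    p1=ext([(ex,ey,z)])[0]; r1=[180,0,98.1]; q=bot.ik(p1,r1)
    print(ex,ey,z,None if q is None else q.round(0),proj("wrist",C,shift_ci(ci,p0,r0,p1,r1)).round(0).tolist())
E
```

```text
tool dx,dy,h,pitch [ 2.49797210e+00 -3.96613476e-01  5.82865570e+01  3.96687475e-02] [-0.6 -2.7 -0.7  1.7  0.5 -0.3  0.6  1.1]
-60 -150 250 [ -2.  33.  55.  88. -28.  74.  65.] [[542.0, -136.0], [499.0, 164.0], [301.0, 163.0], [298.0, -138.0], [420.0, -129.0], [401.0, 158.0]]
-70 -180 250 [  1.  35.  57.  85. -30.  76.  68.] [[568.0, -201.0], [519.0, 121.0], [315.0, 120.0], [314.0, -204.0], [441.0, -194.0], [418.0, 115.0]]
-70 -200 230 [  4.  37.  55.  84. -31.  75.  70.] [[603.0, -289.0], [542.0, 87.0], [314.0, 86.0], [314.0, -293.0], [458.0, -281.0], [429.0, 80.0]]
-70 -200 270 [  3.  37.  58.  81. -31.  79.  70.] [[552.0, -213.0], [508.0, 94.0], [315.0, 94.0], [315.0, -215.0], [433.0, -206.0], [412.0, 88.0]]
-60 -200 300 [  3.  36.  59.  78. -31.  83.  68.] [[510.0, -172.0], [478.0, 98.0], [303.0, 98.0], [301.0, -173.0], [405.0, -165.0], [391.0, 93.0]]
```

Run:
```python
from h import *
s=bot.sense(); ci=bot.camera_info("wrist"); p0,r0=s["tcp_pos"],s["tcp_rot"]
C=ext([(73,88,201),(73,-88,201),(-73,-88,201),(-73,88,201),(0,84,201),(0,-84,201)])
best=None
for ey in(-40,-60,-80):
  for z in(260,290,320):
    p1=ext([(-65,ey,z)])[0]; r1=[180,0,98.1]
    if bot.ik(p1,r1) is None: continue
    u=proj("wrist",C,shift_ci(ci,p0,r0,p1,r1)); print(ey,z,u[4:].round(0).tolist())
    if u[4:,1].min()>15 and u[4:,1].max()<325 and best is None: best=p1
print(best)
if best is not None:
    bot.move_to(best,r1); bot.hold(.3); st()
    ci=bot.camera_info("wrist"); cv2.imwrite("pics/w4.png",bot.get_image("wrist")[:,:,::-1]); np.save("w4.npy",ci,allow_pickle=True)
    print(proj("wrist",C,ci).round(0).tolist())
```

```text
-40 260 [[410.0, 74.0], [395.0, 289.0]]
-40 290 [[400.0, 81.0], [388.0, 275.0]]
-40 320 [[392.0, 86.0], [382.0, 264.0]]
-60 260 [[412.0, 43.0], [396.0, 267.0]]
-60 290 [[402.0, 53.0], [389.0, 255.0]]
-60 320 [[394.0, 61.0], [383.0, 245.0]]
-80 260 [[414.0, 10.0], [398.0, 245.0]]
-80 290 [[404.0, 24.0], [390.0, 234.0]]
-80 320 [[395.0, 35.0], [384.0, 226.0]]
[ 507.78451153 -294.75952638  260.        ]
 16.5 [ 508.1 -294.3  260. ] [ 1.800e+02 -1.000e-02  9.815e+01] F [-0.4 -0.1 -2.6] T [-0.08  0.06 -0.  ] w 15.59
[[512.0, 69.0], [478.0, 294.0], [309.0, 294.0], [307.0, 68.0], [410.0, 75.0], [394.0, 290.0]]
```

View pics/w4.png

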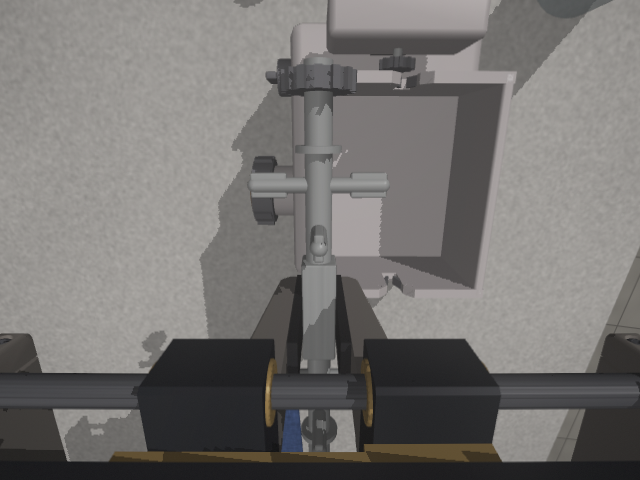

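The outer right corners are at about (517,72) and (476,294), with the slots near (404,78) and (390,287). I'll enlarge both slots in one picture.

Run:
```python
import cv2,numpy as np
im=cv2.imread("pics/w4.png")
a=im[50:115,370:530];b=im[245:310,345:505]
o=cv2.resize(np.vstack([a,b]),None,fx=4.6,fy=4.6,interpolation=cv2.INTER_CUBIC); cv2.imwrite("pics/w4c.png",cv2.convertScaleAbs(o,alpha=1.3))
```

```text
(no output)
```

View pics/w4c.png

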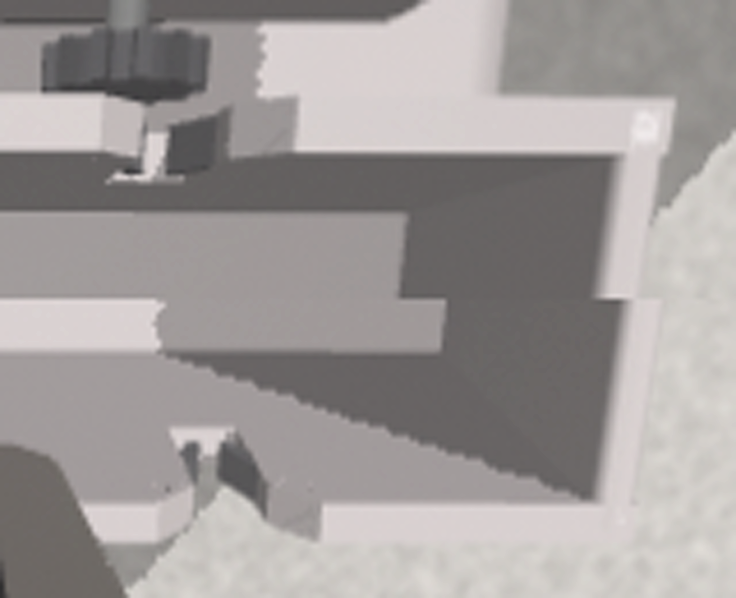

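Both mouths are clear: the gear slot mouth centre is at (413.5,77.2) and the plain one at (397.4,293.3), with outer corners at (516.5,71.7) and (482.4,297.4). Next I'll fit the extruder's pose and the shaft's pose.

Run:
```python
from h import *
ci=np.load("w4.npy",allow_pickle=True).item()
L=np.array([(0,84,0),(0,-84,0),(73,88,0),(73,-88,0),(0,80,0),(0,88,0)],float)
uv=np.array([(413.5,77.2),(397.4,293.3),(516.5,71.7),(482.4,297.4),(370+200.5/4.6,50+152.5/4.6),(370+199.5/4.6,50+98/4.6)])
for zz in(None,195,201,207):
    f=lambda p:(proj("wrist",ext(L+[0,0,p[3] if zz is None else zz],*p[:3]),ci)-uv).ravel()
    r=least_squares(f,[566,-246,8,201]); print(zz,r.x.round(2),r.fun.round(1))
s=st();p0=s["tcp_pos"];T=Ro.from_euler("xyz",s["tcp_rot"],degrees=True)
# shaft points: bar60 centre, bar ends, collar ends, hub end corners, gear rim
pts=np.array([(-31.5,60,0),(31.5,60,0),(-8,25,8),(8,25,8),(-10,75.5,0),(10,75.5,0),(0,-75.5,10)]);
u=np.array([(248,185),(390,185),(303,264),(335,264),(296,149),(342,149),(319,416)])
def W(p):
    a=p[3]; y=pts[:,1]*np.cos(a)-pts[:,2]*np.sin(a)+p[0]; z=pts[:,1]*np.sin(a)+pts[:,2]*np.cos(a)
    return p0+T.apply(np.c_[y,pts[:,0]+p[1],-z-p[2]])
for k in (0,1):
    r=least_squares(lambda p:(proj("wrist",W([*p[:3],p[3]*k]),ci)-u).ravel(),[0,0,54.7,0]); print("shaft in tool",r.x,r.fun.round(1))
```

```text
None [ 569.04 -247.59    8.16  203.7 ] [-0.1  0.1  0.  -0.2  0.2 -0.1 -0.   0.  -0.6  0.3  0.5 -0.2]
195 [ 571.83 -246.88    8.06  201.  ] [ 0.9  1.6  1.  -4.9 -2.2  1.8 -1.5 -4.7  0.3  1.5  1.4  1.5]
201 [ 569.9  -247.36    8.13  201.  ] [ 0.2  0.6  0.3 -1.6 -0.5  0.5 -0.5 -1.5 -0.3  0.7  0.8  0.4]
207 [ 567.99 -247.87    8.2   201.  ] [-0.5 -0.5 -0.3  1.7  1.2 -0.8  0.5  1.9 -1.  -0.2  0.1 -0.8]
 16.55 [ 508.  -294.4  260. ] [180.    -0.    98.14] F [ 0.7  0.  -2.4] T [-0.1   0.02 -0.01] w 15.8
shaft in tool [-0.69831331  0.04627001 42.48756054  0.        ] [ 5.9 -0.7 -5.8 -0.5 -0.4 -5.8  0.3 -5.7  1.9  2.3 -1.6  2.4 -0.4  9. ]
shaft in tool [1.53729055e+00 1.77924020e-02 4.82975409e+01 1.39727924e-01] [-0.2 -0.   0.3  0.2 -1.3 -0.7  1.2 -0.6 -0.5  0.4  0.8  0.5 -0.4  0.1]
```

The extruder fit is tight: (569, −247.6), yaw 8.16°, rim about 204 mm. The shaft's pitch in the grip is unclear, with fits between 0 and 8°. I'll hover over the slots and check with overlaid predictions in the scene and wrist views.

Run:
```python
from h import *
E=(569.04,-247.59,8.16)
bot.move_to(ext([(0,-1.5,215)],*E)[0],[180,0,98.16]); bot.hold(.3); s=st()
p0=s["tcp_pos"];T=Ro.from_euler("xyz",s["tcp_rot"],degrees=True)
def W(pts,dx,h,a):
    pts=np.array(pts,float); y=pts[:,1]*np.cos(a)-pts[:,2]*np.sin(a)+dx; z=pts[:,1]*np.sin(a)+pts[:,2]*np.cos(a)
    return p0+T.apply(np.c_[y,pts[:,0],-z-h])
pts=[(0,110,0),(-31.5,60,0),(31.5,60,0),(0,40,31.5),(0,-94,0),(0,-60,31.5),(0,-60,-31.5),(-31.5,-40,0),(0,40,-31.5)]
o=[]
for n,(x0,y0,w,h),k in(("scene",(190,70,160,120),5),("wrist",(230,40,180,240),2.5)):
    im=bot.get_image(n)[:,:,::-1]; c=cv2.resize(im[y0:y0+h,x0:x0+w],None,fx=k,fy=k,interpolation=cv2.INTER_CUBIC); c=cv2.convertScaleAbs(c,alpha=1.3)
    for col,(dx,hh,a) in(((0,0,255),(1,54.7,0)),((0,255,0),(1.5,48.3,.14)),((255,0,0),(2.5,58.3,.04))):
        u=proj(n,W(pts,dx,hh,a)); print(n,u.round(0).tolist())
        for q in u: cv2.drawMarker(c,tuple(int(v) for v in (q-[x0,y0]+.5)*k),col,cv2.MARKER_CROSS,9,1)
    o.append(c)
o[1]=cv2.resize(o[1],(450,600)); o[0]=cv2.resize(o[0],(800,600))
cv2.imwrite("pics/hov.png",cv2.resize(np.hstack(o),(800,384)))
for n in("scene","wrist"): cv2.imwrite(f"pics/hov_{n}.png",bot.get_image(n)[:,:,::-1])
```

```text
17.3 [ 569.  -250.   215.8] [1.7993e+02 2.0000e-02 9.8070e+01] F [ 0.1  1.2 -3.1] T [-0.16  0.03  0.03] w 15.64
scene [[296.0, 139.0], [294.0, 124.0], [266.0, 133.0], [274.0, 109.0], [239.0, 102.0], [246.0, 92.0], [249.0, 122.0], [266.0, 107.0], [275.0, 140.0]]
scene [[296.0, 134.0], [294.0, 123.0], [266.0, 132.0], [273.0, 109.0], [240.0, 111.0], [246.0, 99.0], [251.0, 129.0], [266.0, 112.0], [277.0, 141.0]]
scene [[296.0, 135.0], [295.0, 122.0], [266.0, 130.0], [274.0, 106.0], [240.0, 102.0], [246.0, 92.0], [249.0, 122.0], [266.0, 106.0], [276.0, 138.0]]
wrist [[319.0, 62.0], [248.0, 185.0], [389.0, 185.0], [319.0, 250.0], [318.0, 452.0], [318.0, 455.0], [318.0, 367.0], [259.0, 373.0], [319.0, 213.0]]
wrist [[319.0, 58.0], [248.0, 186.0], [390.0, 186.0], [319.0, 260.0], [318.0, 423.0], [318.0, 434.0], [318.0, 346.0], [263.0, 358.0], [319.0, 205.0]]
wrist [[319.0, 53.0], [245.0, 183.0], [392.0, 184.0], [319.0, 254.0], [318.0, 449.0], [318.0, 457.0], [318.0, 364.0], [258.0, 373.0], [319.0, 211.0]]
```

View pics/hov.png

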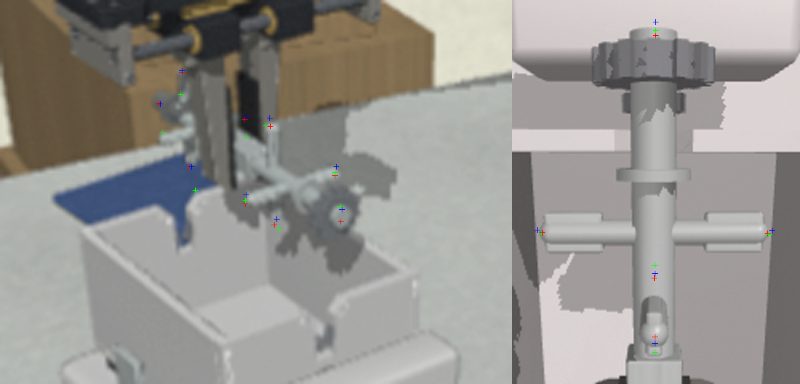

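In the scene view the gear-end and plain-end bars sit near the level (red) prediction, perhaps 2–3 mm higher. The wrist view also agrees with the level fit, so the shaft is level with dx about 1 mm. I'll descend under force watch until first contact.

```bash
cat >> h.py <<'E'
E=(569.04,-247.59,8.16)
Re=Ro.from_euler("z",8.16,degrees=True)
def fe(n=4):
    F=[];T=[]
    for _ in range(n):
        bot.hold(.02); s=bot.sense(); F.append(Re.inv().apply(s["wrist_force"])); T.append(Re.inv().apply(s["wrist_torque"]))
    return np.mean(F,0),np.mean(T,0),s
def down(z0,z1,dz,vlim,llim,F0,T0,ex=0,ey=-1.5,yaw=98.16,vel=25):
    z=z0
    while z>z1:
        z=max(z-dz,z1); g=bot.movel(ext([(ex,ey,z)],*E)[0],vel=vel,rotation=[180,0,yaw],guard=vlim+4); F,T,s=fe()
        d=F-F0; print(f'{s["t"]:.2f} cmd {z:.1f} z {s["tcp_pos"][2]:.1f} dF {d.round(1)} dT {(T-T0).round(2)} w {s["grip_width"]:.1f}',"GUARD" if g else "")
        if g or d[2]>vlim or np.hypot(d[0],d[1])>llim: print("STOP"); break
    return z
E
python3 - <<'E'
from h import *
bot.movel(ext([(0,-1.5,152)],*E)[0],vel=150,rotation=[180,0,98.16]); bot.hold(.15)
F0,T0,s=fe(8); print(s["t"],s["tcp_pos"],F0.round(2),T0.round(3)); np.save("F0.npy",[F0,T0])
down(152,112,2.5,3.5,4,F0,T0)
E
```

```text
18.35 [ 569.73640128 -249.31453145  152.87613689] [ 0.14 -0.12 -2.22] [-0.088  0.075 -0.01 ]
18.67 cmd 149.5 z 149.5 dF [0.2 0.6 0. ] dT [ 0.02  0.   -0.  ] w 15.5 
18.98 cmd 147.0 z 146.9 dF [0.5 0.3 0.1] dT [-0.02 -0.   -0.02] w 15.2 
19.30 cmd 144.5 z 144.4 dF [ 0.2 -0.2 -0.3] dT [ 0.   -0.02  0.03] w 16.0 
19.62 cmd 142.0 z 141.9 dF [-0.2 -0.1 -0.1] dT [ 0.   -0.05  0.03] w 15.5 
19.93 cmd 139.5 z 139.4 dF [-0.3  0.3  0.2] dT [0.03 0.02 0.03] w 15.8 
20.25 cmd 137.0 z 136.9 dF [-0.3  0.6 -0.2] dT [ 0.01  0.04 -0.03] w 16.1 
20.57 cmd 134.5 z 134.4 dF [-0.5  0.3 -0.1] dT [ 0.03  0.06 -0.02] w 15.5 
20.88 cmd 132.0 z 131.9 dF [-1.   0.3 -0.1] dT [-0.04  0.26 -0.09] w 15.5 
21.20 cmd 129.5 z 129.5 dF [-2.1 -0.5  1. ] dT [-0.18  0.43 -0.11] w 15.4 
21.52 cmd 127.0 z 127.3 dF [-2.4 -1.3  5.3] dT [-0.26  0.47 -0.02] w 15.7 
STOP
```

Both ends met the lips evenly at about z 130, with the vertical moment balanced. A small side load of −2.4 N says to shift about 0.8 mm toward −x. Then I'll press through in 1 mm steps.

Run:
```python
from h import *
F0,T0=np.load("F0.npy")
down(127.5,112,1,15,7,F0,T0,ex=-.8,ey=-2.2)
```

```text
21.83 cmd 126.5 z 126.9 dF [-1.1  0.3  7.3] dT [ 0.03  0.26 -0.03] w 15.3 
22.15 cmd 125.5 z 126.0 dF [-1.1 -0.2  7.7] dT [ 0.02  0.26 -0.03] w 15.3 
22.47 cmd 124.5 z 125.1 dF [-1.5 -0.2  8.1] dT [ 0.01  0.24 -0.02] w 15.4 
22.78 cmd 123.5 z 124.2 dF [-1.4 -0.   9.4] dT [ 0.02  0.27 -0.03] w 15.7 
23.10 cmd 122.5 z 123.3 dF [-1.8  0.3  9.4] dT [-0.03  0.28 -0.02] w 15.6 
23.42 cmd 121.5 z 122.1 dF [-1.3 -0.3  7.7] dT [-0.13  0.23 -0.07] w 15.4 
23.73 cmd 120.5 z 120.3 dF [-0.1 -1.2  3.4] dT [-0.28  0.03 -0.05] w 15.9 
24.05 cmd 119.5 z 118.8 dF [ 0.6 -1.4 -0.9] dT [-0.35 -0.16 -0.05] w 15.5 
24.37 cmd 118.5 z 118.2 dF [ 0.4 -0.2 -1. ] dT [-0.13 -0.12 -0.03] w 15.7 
24.68 cmd 117.5 z 118.1 dF [-2.1  2.5  8. ] dT [ 0.53  0.48 -0.05] w 15.4 
25.00 cmd 116.5 z 118.0 dF [-3.9  4.5 14. ] dT [ 0.9   0.89 -0.04] w 15.6 
25.32 cmd 115.5 z 118.0 dF [-6.   6.2 19.8] dT [ 1.27  1.33 -0.04] w 15.7 
STOP
```

It snapped through and rests on the floor at z 118, with the load balanced between the ends. I'll relax the press, release and retreat straight up, then check.

Run:
```python
from h import *
F0,T0=np.load("F0.npy")
bot.movel(ext([(-.8,-2.2,118.2)],*E)[0],vel=25); F,T,s=fe(); print((F-F0).round(1),s["tcp_pos"].round(1))
bot.set_gripper(36); F,T,s=fe(); print("rel",(F-F0).round(1),(T-T0).round(2),s["grip_width"],s["t"])
print(bot.movel(ext([(-.8,-2.2,150)],*E)[0],vel=60,guard=6)); F,T,s=fe(); print((F-F0).round(1),s["tcp_pos"].round(1))
bot.movel(ext([(-.8,-2.2,270)],*E)[0],vel=250); bot.movel(ext([(-65,-45,270)],*E)[0],vel=250);bot.hold(.2); s=st()
ci=bot.camera_info("wrist"); im=bot.get_image("wrist")[:,:,::-1].copy()
z=172.8
pts=[(0,110,z),(0,-94,z),(-31.5,60,z),(31.5,60,z),(-31.5,-40,z),(31.5,-40,z),(0,75.5,z+10),(0,-75.5,z+10)]
u=proj("wrist",ext(pts,*E),ci); print(u.round(0).tolist())
for q in u: cv2.drawMarker(im,tuple(int(round(v)) for v in q),(0,0,255),cv2.MARKER_CROSS,7,1)
c=cv2.resize(im[30:340,290:530],None,fx=1.9,fy=1.9,interpolation=cv2.INTER_CUBIC)
sc=bot.get_image("scene")[:,:,::-1].copy()
u=proj("scene",ext(pts,*E)); 
for q in u: cv2.drawMarker(sc,tuple(int(round(v)) for v in q),(0,0,255),cv2.MARKER_CROSS,3,1)
d=cv2.resize(sc[115:245,200:350],(340,295),interpolation=cv2.INTER_CUBIC); d2=cv2.resize(bot.get_image("top")[:,:,::-1][120:360,140:500],(340,294))
cv2.imwrite("pics/fin.png",cv2.convertScaleAbs(np.hstack([c,np.vstack([d,d2])]),alpha=1.3))
```

```text
[-1.5  2.   4.9] [ 568.6 -249.5  118.2]
rel [-0.1  0.   2.4] [ 0.01 -0.    0.  ] 35.876238193465696 26.1917
False
[0.4 0.  1.8] [ 568.4 -249.6  149.7]
 28.23 [ 511.8 -300.1  269.2] [-1.7994e+02 -3.0000e-02  9.8290e+01] F [ 0.1 -0.3  0.6] T [-0.03  0.04  0.05] w 36.45
[[400.0, 42.0], [385.0, 279.0], [358.0, 108.0], [434.0, 109.0], [354.0, 224.0], [423.0, 224.0], [400.0, 87.0], [388.0, 264.0]]
```

View pics/fin.png

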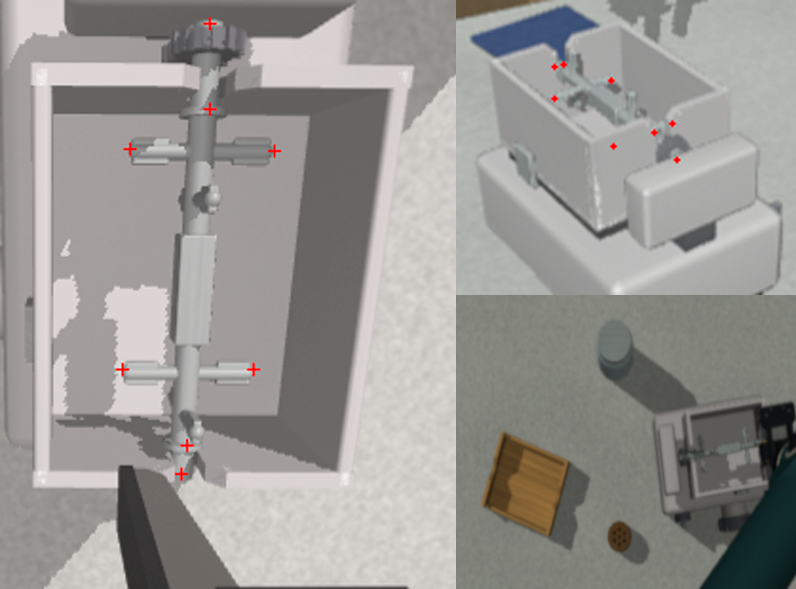

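The picture agrees with the seated prediction at both ends: bars, collars and shaft ends lie within about 1–2 px of the markers. The gear is at the gear-case and the jar and dies haven't moved. Handing in.

Run:
```python
from h import *
st(); bot.job_done()
```

```text
28.38 [ 511.6 -300.7  269.7] [-179.97   -0.     98.24] F [-0.1  0.3  0. ] T [-0.07  0.04 -0.04] w 35.78
the job is handed in; nothing more can be done
```

The mixing shaft is back in the bowl with its gear wheel at the gear-case end. It is released, and the job was handed in at about 28 s.

- **First grasp missed:** the true fingertips sit about 36 mm short of the reported TCP. I found this from the images and confirmed it by touching the tray floor. The second grip held.
- **Pressing in:** both ends met the lips together. The lips resisted with at most about 9.4 N in total. The shaft then snapped through onto the slot floors, about 7.8 mm above the lowest seat.
- **Hardest push:** I pressed to about 20 N (limit 30 N). The moment showed that load shared evenly between the two ends.
- **Last checks:** the weight came off the gripper at release, and the fingers withdrew without snagging. In the final pictures the shaft lies within 1–2 pixels of the predicted level, seated position at both ends. The jar and dies look unmoved by eye.
- **Where checks disagreed:** one fit of the wrist picture suggested the shaft was tilted up to 8° in the grip. The scene view and the even lip contact showed it was level. I could not measure the floor contact forces directly after release.

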